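# Pin a lower link onto its stub with a linchpin

### The arm

A 7-joint arm with a two-finger parallel gripper is mounted at the origin on the work surface. World frame = base frame: x ahead of the robot, y to its left, z up, the work surface at z = 0. Lengths are in m, angles in rad, forces in N, time in s.
With the tool pointing down it reaches from about 0.425 to 0.875 m from the base axis. Payload 8.4 kg.
Tool frame: the origin (TCP) lies on the mounting face of the last link; the fingertips stand 182 mm ahead of it and the grasp point (between the pads) lies 164 mm ahead of it; z points along the fingers, y is the line along which they close (so a half turn about z gives the same grasp; the last joint's range is limited). The gripper opens to 87 mm and grips with 3 to 60 N. Pads are 19 mm wide; open, the fingers measure 117 mm over their backs; the gripper's body (75 mm by 190 mm) begins 51 mm behind the grasp point.
Start: joints at [1.156, 0.333, 0.04, 1.465, -0.013, 1.343, -0.059], TCP at [0.202, -0.618, 0.405] pointing down, gripper open.
Joint ranges: [-2.58, 2.58], [-0.38, 2.09], [-1.3, 1.39], [0.25, 2.4], [-1.5, 4.64], [0.08, 2.09], [-2.65, 2.65]. Speed limits (rad/s): [2.22, 2.22, 2.79, 2.79, 3.14, 3.14, 3.14].

### API

Orientations are given as a unit quaternion [x, y, z, w].
In Python, from plant import env gives the robot as it stands.
- The arm moves only by the tool jog_arm, never from a script. Its argument "steps" is a list of rows, each a list of 7 numbers: the opening in per cent of the stroke, from 0 (shut) to 100 (fully open), then the shift along the tool's x, y, z in m, then the turn, a rotation vector about the tool's x, y, z in degrees. A call has 1 to 8 rows; each row shifts and turns the commanded pose from where the row before left it, along the tool's axes as they then stand; what a row does not reach is not made up. A row lasts 1/12 s, in which the tool goes at most 41.7 mm and 7.16 degrees, less where a joint would pass 70% of its speed; a pose out of reach is approached as far as the arm can. A call with a gripper value outside its range is refused whole. The fingers move at their own pace and stop on an object; "squeeze" is the grip in N (left out, the last holds). Time passes only in rows, so rows that do not move let the fingers close. It gives the time, the measured TCP pose, the force, the opening and the grip force at its end, in the units of the state.
- env.get_obs(): the state, without advancing time (a new reading comes with each control period).
- env.get_image(name): name is "side" or "top"; returns (picture, depth): 400x640x3 uint8, red, green, blue; 400x640 float32, m along the optical axis (not along the pixel's ray), 0 where there is no reading.
- env.camera_params(name): a dict with "vertical_fov" (degrees; the focal length in pixels is half the picture's height over the tangent of half this angle, whatever the lens; pixels are square), "cx", "cy" (the principal point, pixels), "D" ([k1, k2, p1, p2, k3] as OpenCV has them; the pictures are not rectified), "rvec" (rotation vector, rad) and "tvec" (3), from world to camera coordinates, as OpenCV has them. Camera axes: x right, y down, z forward; pixel columns grow to the right and rows downward; lengths in m; the calibration is good to about 2 mm. A picture is of the moment at which its call begins. camera_params takes no time and is no camera call.
- env.job_done(): hands the job in; it is judged then, once.
The state is a dict: "time": time; "joint_positions": joint angles; "joint_vel": joint speeds; "effort": joint torques, N m; "ee_pos": TCP position; "eef_rot": TCP orientation; "ft_force": force on the tool from outside, world axes, zero at the start; "torque": the same for the moment, N m; "grip_width": finger opening in m; "grasp_force": force on a finger pad.
Only numpy, scipy, OpenCV 4.12 (cv2) and the standard library are available. Lean on these libraries where they do the work, as an engineer would, in place of code of your own. Each camera call takes 0.05 s, during which the arm holds its last target. There are 200 camera calls.

### The job

Take the brass linchpin from the wooden pin rack and lock the link on the stub pin with it. The stub has turned, so its cross hole stands off to one side: feel for the hole with the pin's point, turn the stub upright with it, and press the pin straight down, without forcing it, until its head is fully home, its open ring on the side of the stub's free end. Then swing the sprung ring down over the stub's free end until it snaps shut under the point, let go, and leave the other things where they are.

Things in the scene. Friction and masses are not known exactly. Their poses are not given: they have to be found in the camera images.
- linchpin: Brass linchpin, 0.13 kg, upright in a rack hole. Head 12 (x) by 22 (y) by 32 mm tall, pinch its upper 20 mm; under it a shank 12 mm across, 44 mm long, its last 8 mm tapering to a flat 9 mm point. Origin: on the shank's axis at the head's underside, z up through the head, point at z = -44 mm. The steel ring's pivot runs along y at z = +8 mm; open, the ring lies out on the +x side.
- ring (a joint): The linchpin's sprung ring: 0 = open (out to the linchpin's +x, far end 7 degrees above level), growing as it swings down, 1.70 rad = shut, hanging along the shank with its far end just under the point. Over-centre spring: it stays open by itself, resists with up to 5 N at its far end, and past about 1.1 rad snaps shut by itself and stays shut.
- ring_end (a point): Middle of the ring's far end, 56 mm from its pivot. The ring is of 4.5 mm steel wire, 58 mm wide outside, 49 mm inside.
- hole (a point): Where the upper mouth of the stub's cross hole (13.5 mm across, straight through) has its centre once the stub is turned upright, 132 mm above the table; the linchpin's origin comes here when fully home. x: level along the stub to its free end, 16 mm from here; y: level across the stub; z: up. At the start the stub is turned, so the mouth lies 4 to 8 mm from here to one side along y.
- hitch_stand: Fixed stand: green cheek plate, steel base. In it the level steel stub (28 mm across, axis 120 mm up) turns about its x axis under some 6 N at its surface and stays as left. On the stub the red link end; its eye (53 mm across) begins 13 mm to -x of the hole. Origin on the table under the hole, x along the stub to its free end. All of it is below 147 mm; beyond the free end all is open.
- pin_rack: Fixed hardwood pin rack, 60 mm (x) by 184 mm (y) by 70 mm tall, with three 15 mm holes in a row along y, 62 mm apart. Origin: centre of its underside.
- clevis_pin: Steel clevis pin in the rack, round flat head 22 mm across and 7 mm tall, 12 mm shank. Origin at the underside of the head. Leave alone.
- hitch_pin: Pin with a red T-handle 32 mm tall in the rack, 13 mm dark shank. Origin at the underside of its flange. Leave alone.
- tea_bottle: Amber drink bottle, 66 mm across, 210 mm tall, white cap; origin under its centre. Leave alone.
- grease_tin: Blue tin, 84 mm across, 70 mm tall; origin under its centre. Leave alone.
- hammer: Hammer lying at the left of the bench; origin under its middle. Leave alone.
- wrench: Wrench lying at the right of the bench; origin under its middle. Leave alone.
- spacer: Loose steel spacer ring lying on the table in front of the robot, 48 mm across, 9 mm tall; origin under its centre. Leave alone.
- ball_face (a point): Centre of the face of the link's steel ball, on the stub's axis. At rest it stands 1.2 mm over the hole's -x edge, held by a stiff wave washer (6 N per mm); the pin's taper wedges it back and the shank then rubs on it, so pressing home takes 5 to 12 N downward. Enter about 0.5 mm to +x of the hole's axis. More than some 20 N is forcing it: ease up and rock it across (y).
There are look-alikes about, which are no part of the job. Leave any pink or purple look-alike of the hitch_stand alone.

How it is judged:
On the way:
1. the linchpin is fully home in the cross hole, its ring still open on the side of the stub's free end (z of linchpin in the frame of hole below 0.0025 m and horizontal distance between linchpin and hole below 0.003 m and angle between linchpin's own z axis and vertical below 0.15 rad and x of ring_end in the frame of hole above 0.045 m and value of joint ring below 0.6 rad), for 0.2 s.
At the end, for the whole second after the job is handed in: The linchpin's head is home on the stub (origin within 2.5 mm in height, 3 mm sideways of the hole's upright mouth), upright within 0.15 rad, its x axis within 0.4 rad of the stub's line, the ring snapped shut (joint above 1.6 rad), all at rest and let go (z of linchpin in the frame of hole between -0.003 and 0.0025 m and horizontal distance between linchpin and hole below 0.003 m and angle between linchpin's own z axis and vertical below 0.15 rad and angle between the x axis of linchpin and the x axis of hole, either way round below 0.4 rad and value of joint ring above 1.6 rad and linear speed of linchpin below 0.01 m/s); the robot touches nothing.
It fails at once if the linchpin is forced against the hitch stand with more than 60 N of contact force in all (contact force between linchpin and hitch_stand above 60 N).
It fails at once if another thing is moved more than 30 mm (distance of any of clevis_pin, hitch_pin, tea_bottle, grease_tin, hammer, wrench, spacer from where it was at the start of the episode above 0.03 m).
It also fails if it takes over 72 s, if anything falls off the work surface, if the arm or the gripper's body presses on something with over 40 N, if the wrist force passes 120 N, or if a joint passes its speed limit or range.

## Working session

There is one attempt and no reset: what is moved stays moved. The work goes in short steps, Python scripts to look and compute and a tool call to move; the robot and the scene stay as the last step left them, time stands still between calls to the robot, and variables do not carry over. Pictures are saved under pics/ and viewed, at most 10 in all, crops included, and the job is handed in when it is done.

Besides the shell and the picture viewer there is one more tool, called by a JSON object that holds its "api" and its "payload", one argument or row to a line. jog_arm: Moves the arm, as the interface text tells. Its arguments: {"type":"object","properties":{"steps":{"type":"array"},"squeeze":{"type":"number"}},"required":["steps"]}

```bash
mkdir -p pics; ls
cat > h.py <<'E'
import numpy as np, cv2
from plant import env
from scipy.spatial.transform import Rotation as R
def cam(n):
    p=env.camera_params(n); f=200/np.tan(np.radians(p["vertical_fov"])/2)
    K=np.array([[f,0,p["cx"]],[0,f,p["cy"]],[0,0,1.]])
    return K,np.array(p["D"],float),np.array(p["rvec"],float),np.array(p["tvec"],float)
def ray(n,u,v):
    K,D,r,t=cam(n); q=cv2.undistortPoints(np.array([[[u,v]]],float),K,D)[0,0]
    M=cv2.Rodrigues(r)[0]; return -M.T@t, M.T@np.array([q[0],q[1],1.])
def at_z(n,u,v,z):
    c,d=ray(n,u,v); return c+d*(z-c[2])/d[2]
def at_d(n,u,v,depth): 
    c,d=ray(n,u,v); return c+d*depth
def proj(n,P):
    K,D,r,t=cam(n); return cv2.projectPoints(np.array(P,float).reshape(-1,1,3),r,t,K,D)[0][:,0]
def shot(n,name):
    im,d=env.get_image(n); cv2.imwrite(f"pics/{name}.png",im[:,:,::-1]); np.save(f"pics/{name}.npy",d); return im,d
def crop(name,u0,v0,u1,v1,s,out):
    im=cv2.imread(f"pics/{name}.png")[v0:v1,u0:u1]; cv2.imwrite(f"pics/{out}.png",cv2.resize(im,None,fx=s,fy=s,interpolation=cv2.INTER_CUBIC))
E
python3 - <<'E'
from h import *
for n in("top","side"):
    shot(n,n+"0"); print(n,env.camera_params(n), ray(n,320,200))
print(env.get_obs())
a=cv2.imread("pics/top0.png");b=cv2.imread("pics/side0.png")
E
```

```text
pics
top {'vertical_fov': 53.19527594512088, 'cx': 319.2774759975421, 'cy': 203.48662273110534, 'D': array([-0.06395749,  0.        ,  0.        ,  0.        ,  0.        ]), 'rvec': array([ 2.16633424, -2.12859986,  0.15495241]), 'tvec': array([-0.09178749,  0.51626608,  1.25488502])} (array([ 0.33346618, -0.08316205,  1.31589377]), array([ 0.15134263, -0.00129971, -0.98852071]))
side {'vertical_fov': 53.82057592249375, 'cx': 319.34961753878883, 'cy': 189.3957509721172, 'D': array([-0.00320572,  0.        ,  0.        ,  0.        ,  0.        ]), 'rvec': array([ 1.01110124, -2.42043092,  1.0570451 ]), 'tvec': array([0.31928383, 0.3599266 , 1.22144497])} (array([-0.24335922,  0.68312497,  1.09431883]), array([ 0.51054849, -0.50224286, -0.69844061]))
{'time': 0.1, 'joint_positions': array([ 1.15580253,  0.33386442,  0.03985789,  1.46614198, -0.01339579,
        1.34328717, -0.05849711]), 'joint_vel': array([-0.00012352, -0.00368755,  0.0010982 , -0.00040238, -0.0003698 ,
       -0.00114476,  0.00145334]), 'effort': array([ 3.15279722e-03, -6.57811975e+01,  1.33918528e+00, -4.04704320e+01,
       -5.98000037e-02,  4.09930840e-02,  1.33089060e-05]), 'ee_pos': array([ 0.20182849, -0.61772293,  0.40395217]), 'eef_rot': array([ 9.87559645e-01,  1.57243227e-01, -1.59919791e-04, -6.99551185e-04]), 'ft_force': array([0.87571412, 0.73464494, 0.03748901]), 'torque': array([ 0.02391305, -0.00465631, -0.03282885]), 'grasp_force': 0.0, 'grip_width': 0.08713206702456268}
```

View pics/top0.png

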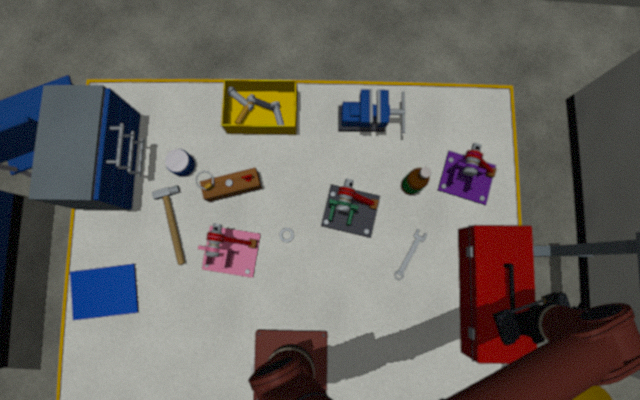

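View pics/side0.png

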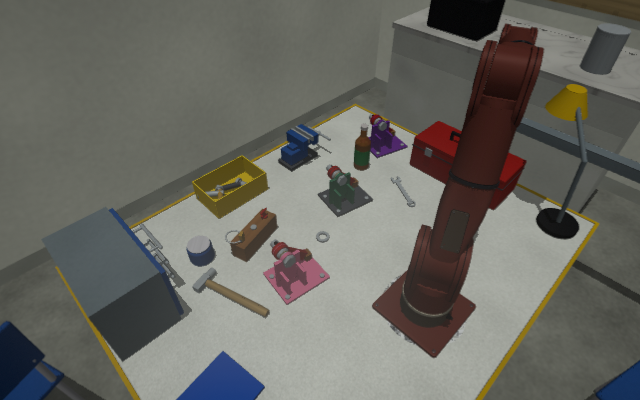

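The top picture shows the rack at (230,184), with the ring on the linchpin at its left end (205,181) and the red T-handle at (250,178). There are three stands: grey-green at (350,207), pink at (230,250) and purple at (467,177). The green/steel one fits the description and the pink and purple ones are look-alikes, so I'll confirm in one enlarged crop.

Run:
```python
from h import *
crop("top0",315,170,390,245,8,"a");crop("side0",310,155,380,225,8,"b")
crop("top0",190,160,270,210,8,"c");crop("side0",215,200,285,265,8,"d")
def hs(a,b): 
    a,b=[cv2.resize(cv2.imread(f"pics/{x}.png"),(400,int(400*s))) for x,s in((a[0],a[1]),(b[0],b[1]))]
    return a,b
s=[cv2.imread(f"pics/{x}.png") for x in "abcd"]
s=[cv2.resize(x,(400,int(x.shape[0]*400/x.shape[1]))) for x in s]
m=max(s[0].shape[0],s[1].shape[0]);
t=np.zeros((600*1+200,800,3),np.uint8)
t=np.zeros((780,800,3),np.uint8)
t[:400,:400]=s[0];t[:s[1].shape[0],400:]=s[1];t[400:400+s[2].shape[0],:400]=s[2];t[400:400+s[3].shape[0],400:]=s[3]
cv2.imwrite("pics/e.png",cv2.resize(t,(615,600)))
cv2.imwrite("pics/e1.png",t[:400]);cv2.imwrite("pics/e2.png",t[400:])
```

```text
(no output)
```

View pics/e1.png

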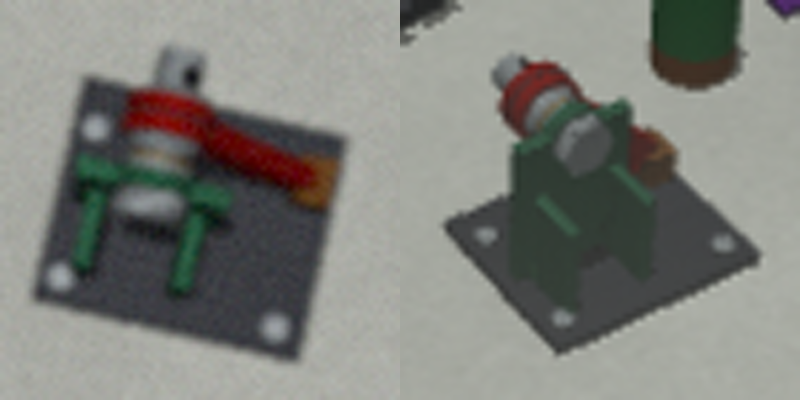

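View pics/e2.png

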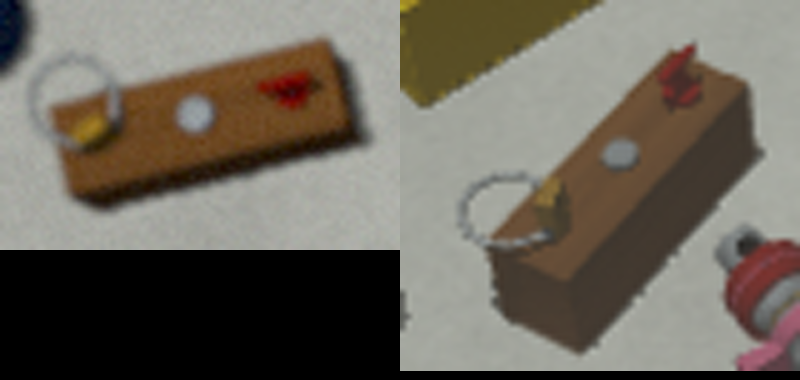

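The crop confirms it: the grey base with the green cheek is the target stand. Its free end points up in the image and its hole mouth is visible right of the stub's crest at about (350.6,184). The brass linchpin is at (208.4,186), with its ring out to the upper left.

Run:
```python
from h import *
np.set_printoptions(precision=4,suppress=True)
T=lambda x,y,u0,v0,s:(u0+x/s-.5,v0+y/s-.5)
s1=400/75;s2=5;s3=400/70
# rack
L=at_z("top",*T(92,128,190,160,s2),.10); C=at_z("top",*T(195,113,190,160,s2),.077);H=at_z("top",*T(288,88,190,160,s2),.10)
print("L,C,H",L,C,H,np.linalg.norm((L-C)[:2]),np.linalg.norm((H-C)[:2]))
print("side L,C",at_z("side",*T(153,186,215,200,s3),.102),at_z("side",*T(220,152,215,200,s3),.077))
for q in((47,107),(330,40),(350,117),(72,195)): print("rackcorner",at_z("top",*T(*q,190,160,s2),.07))
print("ring far",at_z("top",*T(58,60,190,160,s2),.085),"ctr",at_z("top",*T(75,97,190,160,s2),.082))
# stand
for q in((85,78),(348,135),(298,358),(35,298)): print("base",at_z("top",*T(*q,315,170,s1),.01))
print("hole mouth",at_z("top",*T(191,75,315,170,s1),.130))
print("stub L/R edges z.12 near hole",at_z("top",*T(160,68,315,170,s1),.12),at_z("top",*T(203,80,315,170,s1),.12))
print("stub tip",at_z("top",*T(185,48,315,170,s1),.134),"rear",at_z("top",*T(148,200,315,170,s1),.13))
d=np.load("pics/top0.npy")
# point cloud of stand above z .1
def cloud(u0,v0,u1,v1):
    P=[]
    for v in range(v0,v1):
        for u in range(u0,u1):
            if d[v,u]>0:P.append(list(at_d("top",u,v,d[v,u]))+[u,v])
    return np.array(P)
P=cloud(318,172,385,215)
print("tops",P[:,2].max())
for v in range(176,196):
    r=P[(P[:,4]==v)&(P[:,2]>.11)]
    if len(r): print(v,int(r[0,3]),int(r[-1,3]),"z",r[:,2].max(),"y",r[0,1],r[-1,1],"x",r[:,0].mean())
P=cloud(192,160,222,200)
r=P[(P[:,2]>.085)];print(len(r),r.mean(0)); print(r)
```

```text
L,C,H [0.5604 0.2646 0.1   ] [0.5754 0.206  0.077 ] [0.5877 0.1433 0.1   ] 0.060554560534717056 0.06392851751269335
side L,C [0.5578 0.2626 0.102 ] [0.5715 0.2069 0.077 ]
rackcorner [0.5791 0.3031 0.07  ]
rackcorner [0.6257 0.1233 0.07  ]
rackcorner [0.5758 0.1084 0.07  ]
rackcorner [0.5226 0.2835 0.07  ]
ring far [0.6066 0.2933 0.085 ] ctr [0.5835 0.2818 0.082 ]
base [ 0.5874 -0.1187  0.01  ]
base [ 0.5544 -0.2829  0.01  ]
base [ 0.4152 -0.2517  0.01  ]
base [ 0.4493 -0.0898  0.01  ]
hole mouth [ 0.5669 -0.1755  0.13  ]
stub L/R edges z.12 near hole [ 0.5726 -0.1585  0.12  ] [ 0.5661 -0.1832  0.12  ]
stub tip [ 0.5816 -0.1717  0.134 ] rear [ 0.495  -0.1518  0.13  ]
tops 0.15095707263187275
179 345 351 z 0.1336156648168465 y -0.1594068684971371 -0.17734960340197925 x 0.5807402247633746
180 345 353 z 0.13527274627518926 y -0.15932265005567525 -0.1831308634850967 x 0.5773509733226844
181 345 353 z 0.13885753779188215 y -0.15946738137153044 -0.18395848147920246 x 0.5742317206825347
182 345 353 z 0.13769575408309698 y -0.1595895082863023 -0.18412922698193007 x 0.5715097909821731
183 344 
[... 1048 characters left out ...]
42 x 0.53608718076421
194 338 358 z 0.14871437758502837 y -0.1388671269179731 -0.20077182074645805 x 0.5339060030808312
195 339 358 z 0.14388664798714923 y -0.1419069256003446 -0.20081711727777188 x 0.5310049565405918Traceback (most recent call last):
  File "<stdin>", line 29, in <module>
  File "<stdin>", line 22, in cloud
  File "h.py", line 14, in at_d
    c,d=ray(n,u,v); return c+d*depth
        ~~~^^^^^^^
  File "h.py", line 9, in ray
    K,D,r,t=cam(n); q=cv2.undistortPoints(np.array([[[u,v]]],float),K,D)[0,0]
            ~~~^^^
  File "h.py", line 5, in cam
    p=env.camera_params(n); f=200/np.tan(np.radians(p["vertical_fov"])/2)
ValueError: time passes only in moves, steps and waits
```

```bash
cat > ov.py <<'E'
from h import *
def frame(x,y,z,yaw): 
    M=np.eye(4);M[:3,:3]=R.from_euler('z',yaw,degrees=True).as_matrix();M[:3,3]=x,y,z;return M
def tf(M,P): return np.array(P,float)@M[:3,:3].T+M[:3,3]
a=np.linspace(0,2*np.pi,60)
def pin_pts():
    t=np.radians(7);r=np.c_[29+27*np.cos(a),27*np.sin(a),0*a]/1e3
    ring=np.c_[r[:,0]*np.cos(t),r[:,1],.008+r[:,0]*np.sin(t)]
    hx,hy=.006,.011;box=[(hx,hy),(hx,-hy),(-hx,-hy),(-hx,hy),(hx,hy)]
    return [ring,np.array([(*b,.032) for b in box]),np.array([(*b,.0) for b in box])]
def stand_pts():
    c=lambda x:np.c_[0*a+x,.014*np.cos(a),-.012+.014*np.sin(a)]
    l=lambda y,z:np.array([(-.012,y,z),(.016,y,z)])
    return [c(.016),c(-.012),l(.014,-.012),l(-.014,-.012),l(0,.002)]
def draw(name,n,M,pts,box,s,col=(0,255,255)):
    u0,v0,u1,v1=box
    im=cv2.resize(cv2.imread(f"pics/{name}.png")[v0:v1,u0:u1],None,fx=s,fy=s,interpolation=cv2.INTER_CUBIC)
    for p in pts:
        q=(proj(n,tf(M,p))-[u0,v0]+.5)*s
        cv2.polylines(im,[np.round(q*8).astype(int)],False,col,1,cv2.LINE_AA,3)
    return im
E
python3 - <<'E'
from ov import *
Lp=frame(.559,.2636,.07,30);S=frame(.566,-.1685,.132,-12.3)
t=np.zeros((600,800,3),np.uint8)
t[:300,:400]=draw("top0","top",Lp,pin_pts(),(190,165,230,195),10)
t[:300,400:]=draw("side0","side",Lp,pin_pts(),(220,220,260,250),10)
t[300:,:400]=draw("top0","top",S,stand_pts(),(330,170,370,200),10)
t[300:,400:]=draw("side0","side",S,stand_pts(),(310,158,350,188),10)
cv2.imwrite("pics/ov.png",t)
E
```

```text
(no output)
```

View pics/ov.png

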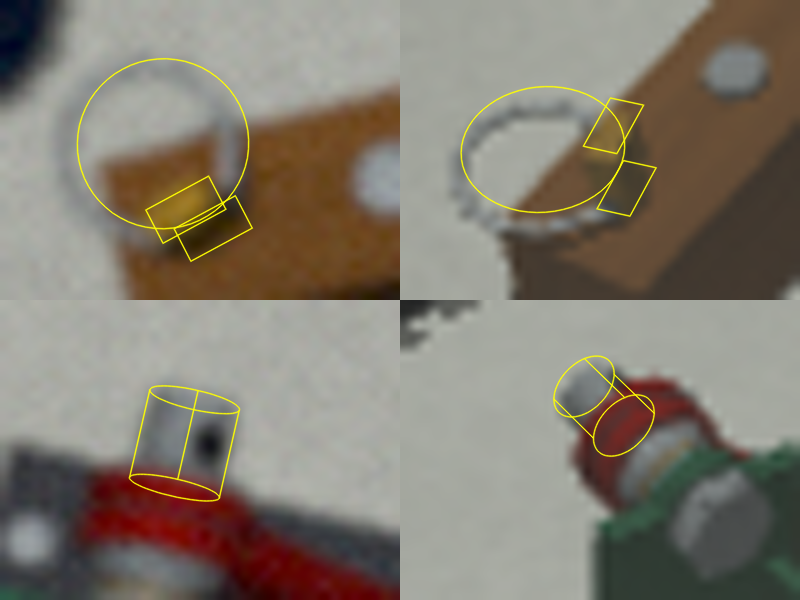

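Run:
```python
from ov import *
np.set_printoptions(precision=4,suppress=True)
for z in(.075,.08,.085): print(z,at_z("top",190+15-.5,165+15.1-.5,z),at_z("side",220+12.9-.5,220+16.7-.5,z))
for z in(.1,.102): print("head",z,at_z("top",190+18.2-.5,165+20.5-.5,z),at_z("side",220+21.2-.5,220+15-.5,z))
# depth of head
for n,b in(("top",(203,181,216,193)),("side",(236,230,248,245))):
    d=np.load(f"pics/{n}0.npy");K,D,r,t=cam(n);c,_=ray(n,0,0);P=[]
    for v in range(b[1],b[3]):
        for u in range(b[0],b[2]):
            if d[v,u]>0:
                p=at_d(n,u,v,d[v,u]); 
                if p[2]>.085: P.append([u,v,*p])
    P=np.array(P);print(n,len(P),P.mean(0),P[:,4].max());print(P[P[:,4]>.093][:40])
```

```text
0.075 [0.5826 0.2838 0.075 ] [0.5856 0.2836 0.075 ]
0.08 [0.5816 0.2823 0.08  ] [0.5816 0.2856 0.08  ]
0.085 [0.5806 0.2808 0.085 ] [0.5775 0.2875 0.085 ]
head 0.1 [0.5607 0.2653 0.1   ] [0.552  0.2695 0.1   ]
head 0.102 [0.5603 0.2647 0.102 ] [0.5504 0.2704 0.102 ]
top 43 [207.7674 185.8372   0.5583   0.2654   0.0984] 0.10851851581718308
[[207.     183.       0.5662   0.2668   0.1038]
 [208.     183.       0.5665   0.2639   0.1028]
 [209.     183.       0.5665   0.2607   0.1031]
 [210.     183.       0.5678   0.2595   0.0962]
 [206.     184.       0.5636   0.2707   0.1006]
 [207.     184.       0.5644   0.2686   0.0967]
 [208.     184.       0.563    0.2633   0.1043]
 [209.     184.       0.5635   0.2608   0.1019]
 [210.     184.       0.564    0.2584   0.0997]
 [204.     185.       0.5601   0.2763   0.102 ]
 [205.     185.       0.5598   0.2727   0.1038]
 [206.     185.       0.5599   0.2696   0.1034]
 [207.     185.       0.5596   0.2658   0.1057]
 [208.     185.       0.5591   0.2619   0.1085]
 [209.     185.       0.5601   0.2602   0.1036]
 [210.     185.       0.5608   0.2581  
[... 1545 characters left out ...]
  0.5573   0.2725   0.1006]
 [240.     234.       0.5538   0.2707   0.102 ]
 [241.     234.       0.5535   0.2673   0.0995]
 [242.     234.       0.5499   0.2656   0.101 ]
 [239.     235.       0.5563   0.2737   0.0973]
 [240.     235.       0.5516   0.2726   0.1004]
 [241.     235.       0.5508   0.2695   0.0985]
 [242.     235.       0.5487   0.267    0.0981]
 [239.     236.       0.5516   0.2769   0.0988]
 [240.     236.       0.5512   0.2736   0.0964]
 [241.     236.       0.5458   0.2728   0.1002]
 [242.     236.       0.5479   0.2682   0.0947]
 [239.     237.       0.5526   0.2772   0.0932]
 [240.     237.       0.5496   0.2751   0.0939]
 [241.     237.       0.548    0.2724   0.0931]]
```

The overlay shows the stand fit is good: origin about (.566,-.1685), yaw -12.3°. The linchpin is about (.558,.266), yaw about 35°, with its head top at z≈.102 as expected and its ring centre 29 mm from the head. Moving above it.

{"api": "jog_arm", "payload": {
  "steps": [
    [50, 0.0283, -0.0247, 0, 0, 0, 0],
    [50, 0.0283, -0.0247, 0, 0, 0, 0],
    [50, 0.0283, -0.0247, 0, 0, 0, 0],
    [50, 0.0283, -0.0247, 0, 0, 0, 0],
    [50, 0.0283, -0.0247, 0, 0, 0, 0],
    [50, 0.0283, -0.0247, 0, 0, 0, 0],
    [50, 0.0283, -0.0247, 0, 0, 0, 0],
    [50, 0.0283, -0.0247, 0, 0, 0, 0]
  ],
  "squeeze": 40
}}

```text
time: 0.77
ee_pos: [0.3562, -0.3579, 0.4046]
eef_rot: [0.988, 0.157, -0.0, -0.0]
ft_force: [1.1, -1.6, 0.5]
grip_width: 0.0458
grasp_force: 0.0
```

{"api": "jog_arm", "payload": {
  "steps": [
    [50, 0.0283, -0.0247, 0, 0, 0, 0],
    [50, 0.0283, -0.0247, 0, 0, 0, 0],
    [50, 0.0283, -0.0247, 0, 0, 0, 0],
    [50, 0.0283, -0.0247, 0, 0, 0, 0],
    [50, 0.0283, -0.0247, 0, 0, 0, 0],
    [50, 0.0206, -0.0341, 0, 0, 0, 0],
    [50, 0.0206, -0.0341, 0, 0, 0, 0],
    [50, 0.0206, -0.0341, 0, 0, 0, 0]
  ]
}}

```text
time: 1.43
ee_pos: [0.4788, -0.08, 0.4046]
eef_rot: [0.988, 0.157, -0.0, -0.0]
ft_force: [0.5, -0.3, -1.2]
grip_width: 0.0436
grasp_force: 0.0
```

{"api": "jog_arm", "payload": {
  "steps": [
    [50, 0.0206, -0.0341, 0, 0, 0, 0],
    [50, 0.0206, -0.0341, 0, 0, 0, 0],
    [50, 0.0206, -0.0341, 0, 0, 0, 0],
    [50, 0.0206, -0.0341, 0, 0, 0, 0],
    [50, 0.0206, -0.0341, 0, 0, 0, 0],
    [50, 0.0206, -0.0341, 0, 0, 0, 0],
    [50, 0.0206, -0.0341, 0, 0, 0, 0],
    [50, 0.0206, -0.0341, 0, 0, 0, 0]
  ]
}}

```text
time: 2.1
ee_pos: [0.5509, 0.2302, 0.4045]
eef_rot: [0.988, 0.157, -0.0, 0.0]
ft_force: [0.4, -0.9, 1.1]
grip_width: 0.0436
grasp_force: 0.0
```

{"api": "jog_arm", "payload": {
  "steps": [
    [50, 0.02, -0.0341, 0, 0, 0, 0],
    [50, 0, 0, 0, 0, 0, -6],
    [50, 0, 0, 0, 0, 0, -6],
    [50, 0, 0, 0, 0, 0, -5],
    [50, 0, 0, 0, 0, 0, 0]
  ]
}}

```text
time: 2.52
ee_pos: [0.5591, 0.2674, 0.4041]
eef_rot: [0.953, 0.304, -0.001, -0.0]
ft_force: [-0.1, -0.2, 0.5]
grip_width: 0.0434
grasp_force: 0.0
```

{"api": "jog_arm", "payload": {
  "steps": [
    [50, -0.001, 0.001, 0, 0, 0, -7],
    [50, 0, 0, 0, 0, 0, -7],
    [50, 0, 0, 0, 0, 0, -7],
    [50, 0, 0, 0, 0, 0, -7],
    [50, 0, 0, 0, 0, 0, -7],
    [50, 0, 0, 0, 0, 0, -7],
    [50, 0, 0, 0.02, 0, 0, -7],
    [50, 0, 0, 0.02, 0, 0, -7]
  ],
  "squeeze": 4
}}

```text
time: 3.18
ee_pos: [0.5592, 0.2657, 0.3653]
eef_rot: [0.7, 0.714, 0.001, 0.001]
ft_force: [-0.5, 0.6, -0.3]
grip_width: 0.0433
grasp_force: 0.0
```

{"api": "jog_arm", "payload": {
  "steps": [
    [50, 0, 0, 0.02, 0, 0, -7],
    [50, 0, 0, 0.02, 0, 0, -7],
    [50, 0, 0, 0.02, 0, 0, -7],
    [50, 0, 0, 0.02, 0, 0, -7],
    [50, 0, 0, 0.012, 0, 0, -6],
    [50, 0, 0, 0, 0, 0, 0]
  ]
}}

```text
time: 3.68
ee_pos: [0.5584, 0.2645, 0.2696]
eef_rot: [0.46, 0.888, -0.002, -0.002]
ft_force: [-1.1, -0.4, -0.1]
grip_width: 0.0439
grasp_force: 0.0
```

Run:
```python
from h import *
shot("top","t1");shot("side","s1")
t=np.zeros((400,800,3),np.uint8)
crop("t1",180,155,240,215,400/60,"x");t[:,:400]=cv2.imread("pics/x.png")
p=proj("side",[[.558,.266,.1]])[0].astype(int);print(p)
crop("s1",205,200,265,260,400/60,"x");t[:,400:]=cv2.imread("pics/x.png")
cv2.imwrite("pics/g1.png",t);print(env.get_obs()["ee_pos"],env.get_obs()["eef_rot"])
```

```text
[240 232]
[0.55899311 0.26551437 0.2727312 ] [ 4.63667695e-01  8.86009042e-01 -1.81541293e-04 -4.60876008e-04]
```

View pics/g1.png

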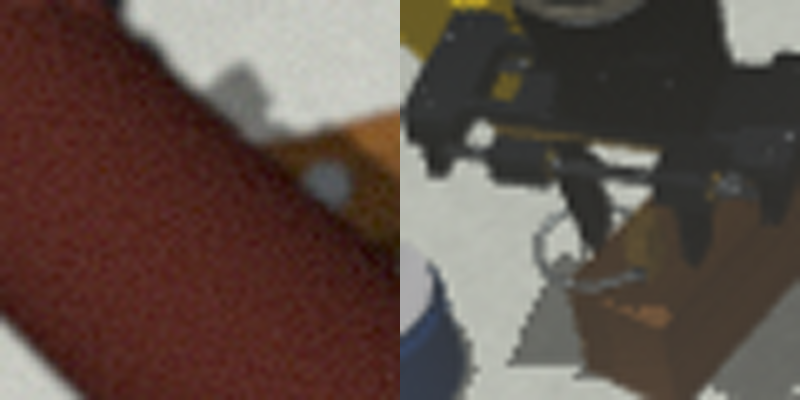

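The side view shows the two fingers on either side of the brass head at (645,240), with the left finger inside the ring. I'll close lightly to centre the pin in x.

{"api": "jog_arm", "payload": {
  "steps": [
    [0, 0, 0, 0.003, 0, 0, 0],
    [0, 0, 0, 0, 0, 0, 0],
    [0, 0, 0, 0, 0, 0, 0],
    [0, 0, 0, 0, 0, 0, 0],
    [0, 0, 0, 0, 0, 0, 0],
    [0, 0, 0, 0, 0, 0, 0]
  ]
}}

```text
time: 4.28
ee_pos: [0.559, 0.2659, 0.2701]
eef_rot: [0.461, 0.887, 0.0, 0.0]
ft_force: [0.4, 0.9, -1.1]
grip_width: 0.0121
grasp_force: 4.0
```

{"api": "jog_arm", "payload": {
  "steps": [
    [55, 0, 0, 0, 0, 0, 0],
    [55, 0, 0, 0, 0, 0, 0],
    [55, 0, 0, -0.008, 0, 0, 0],
    [55, 0, 0, 0, 0, 0, 6],
    [55, 0, 0, 0, 0, 0, 7],
    [55, 0, 0, 0, 0, 0, 7],
    [55, 0, 0, 0, 0, 0, 7],
    [55, 0, 0, 0, 0, 0, 7]
  ],
  "squeeze": 55
}}

```text
time: 4.95
ee_pos: [0.559, 0.2659, 0.2784]
eef_rot: [0.702, 0.712, 0.0, -0.0]
ft_force: [0.6, 0.4, 0.2]
grip_width: 0.047
grasp_force: 0.0
```

{"api": "jog_arm", "payload": {
  "steps": [
    [55, 0, 0, 0, 0, 0, 7],
    [55, 0, 0, 0, 0, 0, 7],
    [55, 0, 0, 0, 0, 0, 7],
    [55, 0, 0, 0, 0, 0, 7],
    [55, 0, 0, 0, 0, 0, 7],
    [55, 0, 0, 0, 0, 0, 7],
    [55, 0, 0, 0, 0, 0, 7],
    [55, 0, 0, 0, 0, 0, 7]
  ]
}}

```text
time: 5.62
ee_pos: [0.5589, 0.266, 0.2785]
eef_rot: [0.954, 0.299, 0.0, -0.0]
ft_force: [-0.1, -0.9, -0.2]
grip_width: 0.048
grasp_force: 0.0
```

{"api": "jog_arm", "payload": {
  "steps": [
    [55, 0, 0, 0.0135, 0, 0, 0],
    [55, 0, 0, 0, 0, 0, 0],
    [0, 0, 0, 0, 0, 0, 0],
    [0, 0, 0, 0, 0, 0, 0],
    [0, 0, 0, 0, 0, 0, 0],
    [0, 0, 0, 0, 0, 0, 0],
    [0, 0, 0, 0, 0, 0, 0],
    [0, 0, 0, 0, 0, 0, 0]
  ]
}}

```text
time: 6.28
ee_pos: [0.559, 0.2658, 0.2645]
eef_rot: [0.953, 0.302, 0.0, -0.0]
ft_force: [0.6, -0.3, 0.9]
grip_width: 0.0216
grasp_force: 55.0
```

{"api": "jog_arm", "payload": {
  "steps": [
    [0, 0, 0, -0.02, 0, 0, 0],
    [0, 0, 0, -0.03, 0, 0, 0],
    [0, 0, 0, -0.04, 0, 0, 0],
    [0, 0, 0, -0.04, 0, 0, 0],
    [0, 0, 0, -0.02, 0, 0, 0],
    [0, -0.0203, 0.03, 0, 0, 0, 0],
    [0, -0.0203, 0.03, 0, 0, 0, 0],
    [0, -0.0203, 0.03, 0, 0, 0, 0]
  ]
}}

```text
time: 6.95
ee_pos: [0.5604, 0.1564, 0.4146]
eef_rot: [0.953, 0.302, 0.0, 0.0]
ft_force: [-0.3, -0.7, -1.4]
grip_width: 0.021
grasp_force: 55.0
```

{"api": "jog_arm", "payload": {
  "steps": [
    [0, -0.0203, 0.03, 0, 0, 0, 0],
    [0, -0.0203, 0.03, 0, 0, 0, 0],
    [0, -0.0203, 0.03, 0, 0, 0, 0],
    [0, -0.0203, 0.03, 0, 0, 0, 0],
    [0, -0.0203, 0.03, 0, 0, 0, 0],
    [0, -0.0203, 0.03, 0, 0, 0, 0],
    [0, -0.0203, 0.03, 0, 0, 0, 0],
    [0, -0.0203, 0.03, 0, 0, 0, 0]
  ]
}}

```text
time: 7.62
ee_pos: [0.5655, -0.1343, 0.4143]
eef_rot: [0.953, 0.302, -0.0, 0.0]
ft_force: [0.9, 0.2, -1.9]
grip_width: 0.0218
grasp_force: 55.0
```

{"api": "jog_arm", "payload": {
  "steps": [
    [0, -0.0203, 0.03, 0, 0, 0, 0],
    [0, 0, 0, 0, 0, 0, 7],
    [0, 0, 0, 0, 0, 0, 7],
    [0, 0, 0, 0, 0, 0, 7],
    [0, 0, 0, 0, 0, 0, 7],
    [0, 0, 0, 0, 0, 0, 7],
    [0, 0, 0, 0, 0, 0, 7],
    [0, 0, 0, 0, 0, 0, 5.3]
  ]
}}

```text
time: 8.28
ee_pos: [0.5665, -0.1687, 0.4141]
eef_rot: [0.994, -0.109, -0.0, -0.0]
ft_force: [-0.1, 0.6, -1.6]
grip_width: 0.0214
grasp_force: 55.0
```

{"api": "jog_arm", "payload": {
  "steps": [
    [0, 0, 0, 0.01, 0, 0, 0],
    [0, 0, 0, 0.01, 0, 0, 0],
    [0, 0, 0, 0, 0, 0, 0]
  ]
}}

```text
time: 8.53
ee_pos: [0.5659, -0.1687, 0.3912]
eef_rot: [0.995, -0.105, -0.002, -0.0]
ft_force: [-0.3, -0.1, -2.5]
grip_width: 0.0214
grasp_force: 55.0
```

Run:
```python
from ov import *
shot("top","t2");shot("side","s2")
o=env.get_obs();e=o["ee_pos"];print(e,o["eef_rot"],o["ft_force"])
S=frame(.566,-.1685,.132,-12.3);Lp=frame(e[0],e[1],e[2]-.1945,-12.2)
sh=np.c_[.006*np.cos(a),.006*np.sin(a),0*a-.036];pt=np.c_[.0045*np.cos(a),.0045*np.sin(a),0*a-.044]
t=np.zeros((600,800,3),np.uint8)
t[:300,:400]=draw("t2","top",S,stand_pts(),(330,165,370,195),10)
i=draw("s2","side",S,stand_pts(),(310,140,360,200),10)
j=draw("s2","side",Lp,pin_pts()+[sh,pt],(310,140,360,200),10)
t[:600,400:]=np.maximum(i,j)[:,:400]
t[300:,:400]=cv2.resize(cv2.imread("pics/s2.png")[140:200,305:385],(400,300),interpolation=cv2.INTER_CUBIC)
cv2.imwrite("pics/g2.png",t)
```

```text
[ 0.56629996 -0.16879973  0.39314382] [ 9.94451737e-01 -1.05188904e-01 -9.91781072e-04 -2.31973527e-04] [-0.43580609 -0.09687252 -0.91014594]
```

View pics/g2.png

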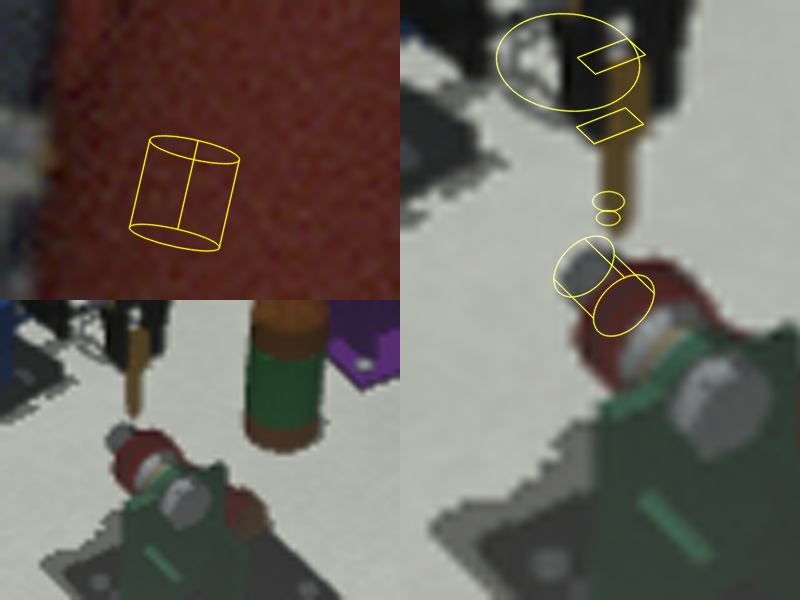

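Seen from the side, the pin hangs just above the stub. Its point is at about (618,232) in the crop and the stub's free end at about (585,270). Camera accuracy is only about 2 mm, so I'll probe the stub's free-end face with the shank to get x exactly.

{"api": "jog_arm", "payload": {
  "steps": [
    [0, 0.015, 0, 0, 0, 0, 0],
    [0, 0.015, 0, 0, 0, 0, 0],
    [0, 0, 0, 0.015, 0, 0, 0],
    [0, 0, 0, 0.015, 0, 0, 0],
    [0, 0, 0, 0.013, 0, 0, 0],
    [0, -0.003, 0, 0, 0, 0, 0],
    [0, 0, 0, 0, 0, 0, 0]
  ]
}}

```text
time: 9.22
ee_pos: [0.5924, -0.1745, 0.3508]
eef_rot: [0.994, -0.106, -0.001, -0.0]
ft_force: [0.5, 0.1, -1.9]
grip_width: 0.0215
grasp_force: 55.0
```

{"api": "jog_arm", "payload": {
  "steps": [
    [0, -0.001, 0, 0, 0, 0, 0],
    [0, -0.001, 0, 0, 0, 0, 0],
    [0, 0, 0, 0, 0, 0, 0]
  ]
}}

```text
time: 9.47
ee_pos: [0.591, -0.174, 0.3524]
eef_rot: [0.994, -0.106, 0.001, 0.0]
ft_force: [0.3, -0.2, -1.2]
grip_width: 0.0214
grasp_force: 55.0
```

{"api": "jog_arm", "payload": {
  "steps": [
    [0, -0.001, 0, 0, 0, 0, 0],
    [0, 0, 0, 0, 0, 0, 0]
  ]
}}

```text
time: 9.63
ee_pos: [0.59, -0.1739, 0.3518]
eef_rot: [0.994, -0.106, 0.0, 0.0]
ft_force: [0.7, -1.3, -1.7]
grip_width: 0.0215
grasp_force: 55.0
```

{"api": "jog_arm", "payload": {
  "steps": [
    [0, -0.001, 0, 0, 0, 0, 0],
    [0, 0, 0, 0, 0, 0, 0]
  ]
}}

```text
time: 9.8
ee_pos: [0.5892, -0.1737, 0.3516]
eef_rot: [0.994, -0.106, 0.0, 0.0]
ft_force: [0.8, 0.1, -0.8]
grip_width: 0.0215
grasp_force: 55.0
```

{"api": "jog_arm", "payload": {
  "steps": [
    [0, -0.001, 0, 0, 0, 0, 0],
    [0, 0, 0, 0, 0, 0, 0]
  ]
}}

```text
time: 9.97
ee_pos: [0.5884, -0.1736, 0.3516]
eef_rot: [0.994, -0.106, 0.001, 0.0]
ft_force: [4.4, -0.9, -2.0]
grip_width: 0.0216
grasp_force: 55.0
```

{"api": "jog_arm", "payload": {
  "steps": [
    [0, -0.001, 0, 0, 0, 0, 0],
    [0, 0, 0, 0, 0, 0, 0]
  ]
}}

```text
time: 10.13
ee_pos: [0.5877, -0.1734, 0.3517]
eef_rot: [0.994, -0.106, 0.001, 0.0]
ft_force: [7.1, -0.9, -2.6]
grip_width: 0.0215
grasp_force: 55.0
```

{"api": "jog_arm", "payload": {
  "steps": [
    [0, -0.001, 0, 0, 0, 0, 0],
    [0, 0, 0, 0, 0, 0, 0]
  ]
}}

```text
time: 10.3
ee_pos: [0.5871, -0.1733, 0.3518]
eef_rot: [0.994, -0.106, 0.002, 0.0]
ft_force: [8.9, -1.1, -3.9]
grip_width: 0.0212
grasp_force: 55.0
```

{"api": "jog_arm", "payload": {
  "steps": [
    [0, 0.005, 0, 0, 0, 0, 0],
    [0, -0.002, 0, 0, 0, 0, 0],
    [0, 0, 0, 0, 0, 0, 0]
  ]
}}

```text
time: 10.55
ee_pos: [0.589, -0.1736, 0.3511]
eef_rot: [0.994, -0.106, -0.0, -0.0]
ft_force: [2.5, -0.5, -3.4]
grip_width: 0.0212
grasp_force: 55.0
```

{"api": "jog_arm", "payload": {
  "steps": [
    [0, -0.001, 0, 0, 0, 0, 0],
    [0, 0, 0, 0, 0, 0, 0]
  ]
}}

```text
time: 10.72
ee_pos: [0.5882, -0.1735, 0.3512]
eef_rot: [0.994, -0.106, 0.001, -0.0]
ft_force: [5.0, -0.6, -3.8]
grip_width: 0.0211
grasp_force: 55.0
```

{"api": "jog_arm", "payload": {
  "steps": [
    [0, -0.0005, 0, 0, 0, 0, 0],
    [0, 0, 0, 0, 0, 0, 0]
  ]
}}

```text
time: 10.88
ee_pos: [0.5879, -0.1734, 0.3513]
eef_rot: [0.994, -0.106, 0.001, 0.0]
ft_force: [6.6, -1.7, -5.2]
grip_width: 0.0214
grasp_force: 55.0
```

{"api": "jog_arm", "payload": {
  "steps": [
    [0, 0.005, 0, 0, 0, 0, 0],
    [0, 0, -0.014, 0, 0, 0, 0],
    [0, 0, -0.014, 0, 0, 0, 0],
    [0, -0.01, 0, 0, 0, 0, 0],
    [0, -0.011, 0, 0, 0, 0, 0],
    [0, 0, 0.004, 0, 0, 0, 0],
    [0, 0, 0, 0, 0, 0, 0],
    [0, 0, 0, 0, 0, 0, 0]
  ]
}}

```text
time: 11.55
ee_pos: [0.5773, -0.1464, 0.3514]
eef_rot: [0.994, -0.106, 0.0, 0.0]
ft_force: [-0.0, -1.3, -1.9]
grip_width: 0.0221
grasp_force: 55.0
```

{"api": "jog_arm", "payload": {
  "steps": [
    [0, 0, 0.001, 0, 0, 0, 0],
    [0, 0, 0.001, 0, 0, 0, 0],
    [0, 0, 0, 0, 0, 0, 0]
  ]
}}

```text
time: 11.8
ee_pos: [0.5768, -0.1488, 0.3511]
eef_rot: [0.994, -0.107, -0.0, -0.0]
ft_force: [-0.4, -0.5, -1.8]
grip_width: 0.0214
grasp_force: 55.0
```

{"api": "jog_arm", "payload": {
  "steps": [
    [0, 0, 0.001, 0, 0, 0, 0],
    [0, 0, 0, 0, 0, 0, 0]
  ]
}}

```text
time: 11.97
ee_pos: [0.5764, -0.1497, 0.3512]
eef_rot: [0.994, -0.106, -0.0, -0.0]
ft_force: [0.1, -0.1, -1.6]
grip_width: 0.0212
grasp_force: 55.0
```

{"api": "jog_arm", "payload": {
  "steps": [
    [0, 0, 0.001, 0, 0, 0, 0],
    [0, 0, 0, 0, 0, 0, 0]
  ]
}}

```text
time: 12.13
ee_pos: [0.5762, -0.1505, 0.3513]
eef_rot: [0.994, -0.106, -0.0, -0.0]
ft_force: [0.3, -0.5, -1.5]
grip_width: 0.0217
grasp_force: 55.0
```

{"api": "jog_arm", "payload": {
  "steps": [
    [0, 0, 0.001, 0, 0, 0, 0],
    [0, 0, 0, 0, 0, 0, 0]
  ]
}}

```text
time: 12.3
ee_pos: [0.5761, -0.151, 0.3513]
eef_rot: [0.994, -0.106, 0.0, -0.0]
ft_force: [0.4, 3.4, -2.1]
grip_width: 0.0213
grasp_force: 55.0
```

{"api": "jog_arm", "payload": {
  "steps": [
    [0, 0, 0.0007, 0, 0, 0, 0],
    [0, 0, 0, 0, 0, 0, 0]
  ]
}}

```text
time: 12.47
ee_pos: [0.576, -0.1513, 0.3513]
eef_rot: [0.994, -0.106, 0.0, -0.001]
ft_force: [1.0, 5.1, -2.3]
grip_width: 0.0217
grasp_force: 55.0
```

{"api": "jog_arm", "payload": {
  "steps": [
    [0, 0, 0.0007, 0, 0, 0, 0],
    [0, 0, 0, 0, 0, 0, 0]
  ]
}}

```text
time: 12.63
ee_pos: [0.5759, -0.1516, 0.3513]
eef_rot: [0.994, -0.106, 0.0, -0.001]
ft_force: [1.5, 6.0, -1.5]
grip_width: 0.0214
grasp_force: 55.0
```

{"api": "jog_arm", "payload": {
  "steps": [
    [0, 0, -0.004, 0, 0, 0, 0],
    [0, 0, 0, -0.02, 0, 0, 0],
    [0, 0, 0, -0.025, 0, 0, 0],
    [0, -0.0033, 0.014, 0, 0, 0, 0],
    [0, 0, 0.0141, 0, 0, 0, 0],
    [0, 0, 0, 0.01, 0, 0, 0],
    [0, 0, 0, 0.008, 0, 0, 0],
    [0, 0, 0, 0, 0, 0, 0]
  ]
}}

```text
time: 13.3
ee_pos: [0.5668, -0.1754, 0.3757]
eef_rot: [0.994, -0.106, -0.002, -0.0]
ft_force: [-0.1, -0.0, -1.2]
grip_width: 0.0213
grasp_force: 55.0
```

{"api": "jog_arm", "payload": {
  "steps": [
    [0, 0, 0, 0.002, 0, 0, 0],
    [0, 0, 0, 0.001, 0, 0, 0],
    [0, 0, 0, 0, 0, 0, 0]
  ]
}}

```text
time: 13.55
ee_pos: [0.5675, -0.1751, 0.375]
eef_rot: [0.994, -0.106, -0.0, -0.0]
ft_force: [-1.1, -0.1, -0.8]
grip_width: 0.0215
grasp_force: 55.0
```

{"api": "jog_arm", "payload": {
  "steps": [
    [0, 0, 0, 0.002, 0, 0, 0],
    [0, 0, 0, 0, 0, 0, 0]
  ]
}}

```text
time: 13.72
ee_pos: [0.5674, -0.1754, 0.3731]
eef_rot: [0.994, -0.106, -0.0, -0.0]
ft_force: [-0.8, -0.2, -2.0]
grip_width: 0.0214
grasp_force: 55.0
```

{"api": "jog_arm", "payload": {
  "steps": [
    [0, 0, 0, 0.002, 0, 0, 0],
    [0, 0, 0, 0, 0, 0, 0]
  ]
}}

```text
time: 13.88
ee_pos: [0.5673, -0.1756, 0.371]
eef_rot: [0.994, -0.106, -0.0, -0.0]
ft_force: [-0.2, -0.7, -1.8]
grip_width: 0.0214
grasp_force: 55.0
```

{"api": "jog_arm", "payload": {
  "steps": [
    [0, 0, 0, 0.002, 0, 0, 0],
    [0, 0, 0, 0, 0, 0, 0]
  ]
}}

```text
time: 14.05
ee_pos: [0.5673, -0.1756, 0.3689]
eef_rot: [0.994, -0.106, -0.0, -0.0]
ft_force: [-0.3, -0.2, -1.8]
grip_width: 0.0215
grasp_force: 55.0
```

{"api": "jog_arm", "payload": {
  "steps": [
    [0, 0, 0, 0.002, 0, 0, 0],
    [0, 0, 0, 0, 0, 0, 0]
  ]
}}

```text
time: 14.22
ee_pos: [0.5673, -0.1756, 0.3669]
eef_rot: [0.994, -0.106, -0.0, -0.0]
ft_force: [0.5, 0.8, -1.5]
grip_width: 0.0216
grasp_force: 55.0
```

{"api": "jog_arm", "payload": {
  "steps": [
    [0, 0, 0, 0.001, 0, 0, 0],
    [0, 0, 0, 0, 0, 0, 0]
  ]
}}

```text
time: 14.38
ee_pos: [0.5673, -0.1756, 0.3661]
eef_rot: [0.994, -0.106, -0.0, -0.0]
ft_force: [-0.2, 1.4, -2.1]
grip_width: 0.0211
grasp_force: 55.0
```

The point is about 6.5 mm below the crest with no resistance, so it is in the hole. Turning the stub upright.

{"api": "jog_arm", "payload": {
  "steps": [
    [0, 0, -0.001, 0.0005, 0, 0, 0],
    [0, 0, -0.001, 0, 0, 0, 0],
    [0, 0, -0.001, 0, 0, 0, 0],
    [0, 0, 0, 0, 0, 0, 0]
  ]
}}

```text
time: 14.72
ee_pos: [0.5678, -0.1734, 0.3658]
eef_rot: [0.994, -0.107, -0.0, 0.001]
ft_force: [-1.3, -4.2, -1.5]
grip_width: 0.0214
grasp_force: 55.0
```

{"api": "jog_arm", "payload": {
  "steps": [
    [0, 0, -0.001, 0, 0, 0, 0],
    [0, 0, -0.001, 0, 0, 0, 0],
    [0, 0, 0, 0, 0, 0, 0]
  ]
}}

```text
time: 14.97
ee_pos: [0.5681, -0.1719, 0.3658]
eef_rot: [0.994, -0.107, -0.0, 0.001]
ft_force: [-1.2, -5.6, -0.7]
grip_width: 0.0217
grasp_force: 55.0
```

{"api": "jog_arm", "payload": {
  "steps": [
    [0, 0, -0.001, 0, 0, 0, 0],
    [0, 0, -0.0005, 0, 0, 0, 0],
    [0, 0, 0, 0, 0, 0, 0]
  ]
}}

```text
time: 15.22
ee_pos: [0.5684, -0.1706, 0.3658]
eef_rot: [0.994, -0.107, -0.0, 0.001]
ft_force: [-1.5, -6.6, -2.0]
grip_width: 0.0214
grasp_force: 55.0
```

{"api": "jog_arm", "payload": {
  "steps": [
    [0, 0, -0.001, 0, 0, 0, 0],
    [0, 0, -0.001, 0, 0, 0, 0],
    [0, 0, -0.001, 0, 0, 0, 0],
    [0, 0, 0, 0, 0, 0, 0]
  ]
}}

```text
time: 15.55
ee_pos: [0.5689, -0.168, 0.3654]
eef_rot: [0.994, -0.107, -0.0, 0.001]
ft_force: [-1.9, -6.9, -3.6]
grip_width: 0.0212
grasp_force: 55.1
```

{"api": "jog_arm", "payload": {
  "steps": [
    [0, 0, 0, 0.001, 0, 0, 0],
    [0, 0, 0, 0.001, 0, 0, 0],
    [0, 0, 0, 0, 0, 0, 0]
  ]
}}

```text
time: 15.8
ee_pos: [0.5692, -0.1674, 0.3641]
eef_rot: [0.994, -0.107, 0.0, 0.001]
ft_force: [-2.2, -4.8, 0.6]
grip_width: 0.0215
grasp_force: 55.0
```

{"api": "jog_arm", "payload": {
  "steps": [
    [0, 0, 0.001, 0.001, 0, 0, 0],
    [0, 0, 0.001, 0.001, 0, 0, 0],
    [0, 0, 0, 0, 0, 0, 0]
  ]
}}

```text
time: 16.05
ee_pos: [0.5689, -0.1685, 0.3616]
eef_rot: [0.994, -0.106, -0.0, -0.0]
ft_force: [0.2, -4.0, -2.3]
grip_width: 0.0215
grasp_force: 55.0
```

{"api": "jog_arm", "payload": {
  "steps": [
    [0, 0, 0, 0.001, 0, 0, 0],
    [0, 0, 0, 0.001, 0, 0, 0],
    [0, 0, 0, 0, 0, 0, 0]
  ]
}}

```text
time: 16.3
ee_pos: [0.5689, -0.1684, 0.3595]
eef_rot: [0.994, -0.106, -0.0, 0.0]
ft_force: [0.3, -5.1, -1.9]
grip_width: 0.0212
grasp_force: 55.0
```

{"api": "jog_arm", "payload": {
  "steps": [
    [0, 0, 0, 0.001, 0, 0, 0],
    [0, 0, 0, 0.001, 0, 0, 0],
    [0, 0, 0, 0.001, 0, 0, 0],
    [0, 0, 0, 0, 0, 0, 0]
  ]
}}

```text
time: 16.63
ee_pos: [0.5689, -0.1685, 0.3565]
eef_rot: [0.994, -0.106, -0.0, 0.0]
ft_force: [1.0, -5.0, -1.4]
grip_width: 0.0219
grasp_force: 55.0
```

{"api": "jog_arm", "payload": {
  "steps": [
    [0, 0, 0, 0.001, 0, 0, 0],
    [0, 0, 0, 0.001, 0, 0, 0],
    [0, 0, 0, 0.001, 0, 0, 0],
    [0, 0, 0, 0, 0, 0, 0]
  ]
}}

```text
time: 16.97
ee_pos: [0.5689, -0.1685, 0.3536]
eef_rot: [0.994, -0.106, -0.0, 0.0]
ft_force: [-0.6, -4.5, -0.7]
grip_width: 0.021
grasp_force: 55.0
```

{"api": "jog_arm", "payload": {
  "steps": [
    [0, 0, 0, 0.001, 0, 0, 0],
    [0, 0, 0, 0.001, 0, 0, 0],
    [0, 0, 0, 0, 0, 0, 0]
  ]
}}

```text
time: 17.22
ee_pos: [0.5689, -0.1685, 0.3516]
eef_rot: [0.994, -0.106, -0.0, 0.0]
ft_force: [-0.5, -5.8, -0.7]
grip_width: 0.0218
grasp_force: 55.0
```

{"api": "jog_arm", "payload": {
  "steps": [
    [0, 0, 0.001, 0.001, 0, 0, 0],
    [0, 0, 0, 0.001, 0, 0, 0],
    [0, 0, 0, 0.001, 0, 0, 0],
    [0, 0, 0, 0, 0, 0, 0]
  ]
}}

```text
time: 17.55
ee_pos: [0.5687, -0.1689, 0.3483]
eef_rot: [0.994, -0.106, -0.0, -0.0]
ft_force: [0.2, -2.0, -1.5]
grip_width: 0.0212
grasp_force: 55.0
```

{"api": "jog_arm", "payload": {
  "steps": [
    [0, 0, 0, 0.001, 0, 0, 0],
    [0, 0, 0, 0.001, 0, 0, 0],
    [0, 0, 0, 0.001, 0, 0, 0],
    [0, 0, 0, 0, 0, 0, 0]
  ]
}}

```text
time: 17.88
ee_pos: [0.5687, -0.169, 0.3454]
eef_rot: [0.994, -0.106, -0.0, -0.0]
ft_force: [0.2, -1.2, -2.3]
grip_width: 0.0215
grasp_force: 55.0
```

{"api": "jog_arm", "payload": {
  "steps": [
    [0, 0, 0, 0.001, 0, 0, 0],
    [0, 0, 0, 0.001, 0, 0, 0],
    [0, 0, 0, 0.001, 0, 0, 0],
    [0, 0, 0, 0, 0, 0, 0]
  ]
}}

```text
time: 18.22
ee_pos: [0.5687, -0.1691, 0.3425]
eef_rot: [0.994, -0.106, -0.0, -0.0]
ft_force: [0.3, -0.4, -1.9]
grip_width: 0.0216
grasp_force: 55.0
```

{"api": "jog_arm", "payload": {
  "steps": [
    [0, 0, 0, 0.0015, 0, 0, 0],
    [0, 0, 0, 0.0015, 0, 0, 0],
    [0, 0, 0, 0.0015, 0, 0, 0],
    [0, 0, 0, 0, 0, 0, 0]
  ]
}}

```text
time: 18.55
ee_pos: [0.5687, -0.1691, 0.3379]
eef_rot: [0.994, -0.106, -0.0, -0.0]
ft_force: [-0.1, -0.5, -1.7]
grip_width: 0.0215
grasp_force: 55.0
```

{"api": "jog_arm", "payload": {
  "steps": [
    [0, 0, 0, 0.0015, 0, 0, 0],
    [0, 0, 0, 0.0015, 0, 0, 0],
    [0, 0, 0, 0.0015, 0, 0, 0],
    [0, 0, 0, 0, 0, 0, 0]
  ]
}}

```text
time: 18.88
ee_pos: [0.5687, -0.1691, 0.3334]
eef_rot: [0.994, -0.106, -0.0, -0.0]
ft_force: [-0.5, 0.5, -1.3]
grip_width: 0.0215
grasp_force: 55.0
```

{"api": "jog_arm", "payload": {
  "steps": [
    [0, 0, 0, 0.0015, 0, 0, 0],
    [0, 0, 0, 0.0015, 0, 0, 0],
    [0, 0, 0, 0, 0, 0, 0]
  ]
}}

```text
time: 19.13
ee_pos: [0.5687, -0.1692, 0.3304]
eef_rot: [0.994, -0.106, -0.0, -0.0]
ft_force: [-0.3, 0.4, -1.7]
grip_width: 0.021
grasp_force: 55.0
```

Run:
```python
from ov import *
shot("side","s3");crop("s3",300,140,370,200,10,"g3")
```

```text
(no output)
```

View pics/g3.png

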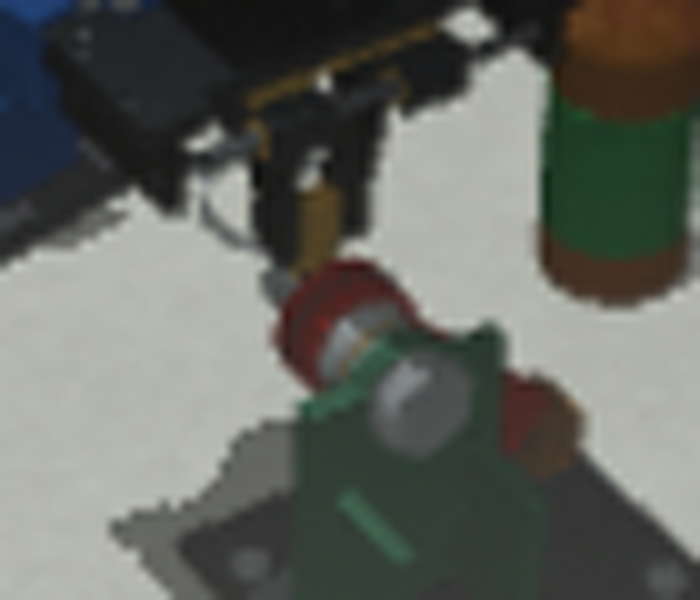

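The picture shows the brass head at (320,230) just above the stub, fingers holding it and the ring open at (215,205). The shank is in the stub, so I'll press home.

{"api": "jog_arm", "payload": {
  "steps": [
    [0, 0, 0, 0.0015, 0, 0, 0],
    [0, 0, 0, 0.001, 0, 0, 0],
    [0, 0, 0, 0, 0, 0, 0]
  ]
}}

```text
time: 19.43
ee_pos: [0.5687, -0.1692, 0.328]
eef_rot: [0.994, -0.106, -0.0, -0.0]
ft_force: [-1.5, 2.3, -1.1]
grip_width: 0.0213
grasp_force: 55.0
```

{"api": "jog_arm", "payload": {
  "steps": [
    [0, 0, 0, 0.001, 0, 0, 0],
    [0, 0, 0, 0.0005, 0, 0, 0],
    [0, 0, 0, 0, 0, 0, 0]
  ]
}}

```text
time: 19.68
ee_pos: [0.5687, -0.1692, 0.3268]
eef_rot: [0.994, -0.106, -0.0, -0.0]
ft_force: [-4.0, 1.7, 1.9]
grip_width: 0.0214
grasp_force: 55.0
```

{"api": "jog_arm", "payload": {
  "steps": [
    [0, 0, 0, 0.001, 0, 0, 0],
    [0, 0, 0, 0, 0, 0, 0]
  ]
}}

```text
time: 19.85
ee_pos: [0.5687, -0.1692, 0.3264]
eef_rot: [0.994, -0.106, 0.0, 0.0]
ft_force: [-4.6, 1.5, 6.3]
grip_width: 0.021
grasp_force: 55.0
```

{"api": "jog_arm", "payload": {
  "steps": [
    [0, -0.0005, 0, 0.001, 0, 0, 0],
    [0, 0, 0, 0, 0, 0, 0]
  ]
}}

```text
time: 20.02
ee_pos: [0.5685, -0.1691, 0.3262]
eef_rot: [0.994, -0.106, 0.001, 0.0]
ft_force: [-4.9, 1.4, 11.5]
grip_width: 0.0216
grasp_force: 55.0
```

{"api": "jog_arm", "payload": {
  "steps": [
    [0, -0.0005, 0, 0.001, 0, 0, 0],
    [0, 0, 0, 0, 0, 0, 0]
  ]
}}

```text
time: 20.18
ee_pos: [0.5683, -0.169, 0.326]
eef_rot: [0.994, -0.106, 0.001, 0.0]
ft_force: [-5.5, 2.6, 15.0]
grip_width: 0.0216
grasp_force: 55.0
```

{"api": "jog_arm", "payload": {
  "steps": [
    [0, 0, 0, -0.003, 0, 0, 0],
    [37, 0, 0, 0, 0, 0, 0],
    [37, 0, 0, 0, 0, 0, 0],
    [37, 0, 0, 0, 0, 0, 0]
  ]
}}

```text
time: 20.52
ee_pos: [0.5678, -0.1694, 0.3266]
eef_rot: [0.994, -0.106, 0.0, 0.0]
ft_force: [-0.2, -0.4, -0.5]
grip_width: 0.0301
grasp_force: 0.2
```

{"api": "jog_arm", "payload": {
  "steps": [
    [37, 0, 0, -0.01, 0, 0, 0],
    [37, 0, 0, -0.02, 0, 0, 0],
    [37, 0, 0, -0.02, 0, 0, 0],
    [37, 0, 0, 0, 0, 0, 0]
  ]
}}

```text
time: 20.85
ee_pos: [0.5688, -0.1692, 0.3815]
eef_rot: [0.994, -0.106, 0.003, 0.001]
ft_force: [0.5, 0.5, 1.1]
grip_width: 0.032
grasp_force: 0.0
```

Run:
```python
from ov import *
o=env.get_obs();print(o["ee_pos"],o["joint_positions"],o["ft_force"])
shot("side","s4");
im,d=shot("top","t4")
i=cv2.resize(cv2.imread("pics/s4.png")[140:200,300:360],(400,400),interpolation=cv2.INTER_CUBIC)
P=frame(.5677,-.1691,.132,-12.2)
j=draw("s4","side",P,pin_pts(),(300,140,360,200),400/60)
cv2.imwrite("pics/g4.png",np.hstack([i,j]))
```

```text
[ 0.56875172 -0.16916384  0.38145263] [ 0.5435013   0.25751159 -0.39176423  1.6258047   0.10263713  1.27251852
 -1.65017209] [0.52229445 0.49671699 1.08181367]
```

View pics/g4.png

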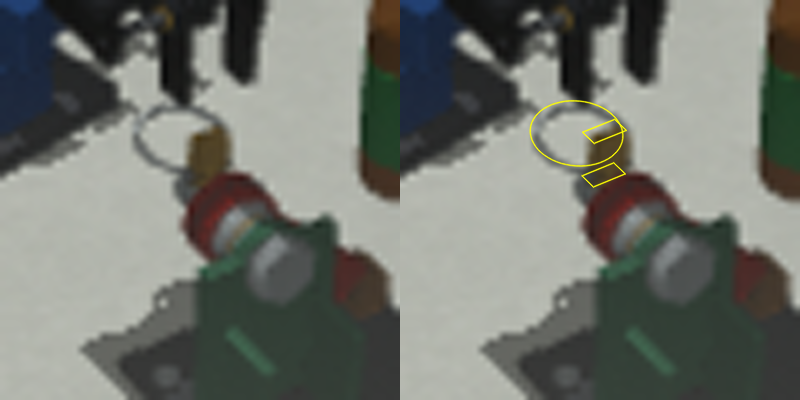

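The pin is home, with the brass head at (208,155) on the stub, and the ring is open at (180,140). Moving outward with the fingers closed, then tilting 20° to push the ring.

{"api": "jog_arm", "payload": {
  "steps": [
    [0, 0.03, 0, 0, 0, 0, 0],
    [0, 0.03, 0, 0, 0, 0, 0],
    [0, 0.03, 0, 0, 0, 0, 0],
    [0, 0.03, 0, 0, 0, 0, 0],
    [0, 0, 0, 0, 0, -7, 0],
    [0, 0, 0, 0, 0, -7, 0],
    [0, 0, 0, 0, 0, -6, 0],
    [0, 0, 0, 0, 0, 0, 0]
  ]
}}

```text
time: 21.62
ee_pos: [0.6855, -0.1944, 0.3733]
eef_rot: [0.978, -0.104, -0.178, -0.019]
ft_force: [1.0, -0.5, -1.2]
grip_width: 0.0007
grasp_force: 0.0
```

```bash
cat > tip.py <<'E'
from h import *
o=env.get_obs();M=R.from_quat(o["eef_rot"]).as_matrix();t=o["ee_pos"]+.182*M[:,2]
S=R.from_euler('z',-12.2,degrees=True).as_matrix()
np.set_printoptions(precision=4,suppress=True)
print("tip in hole frame",S.T@(t-[.5677,-.1691,.132]),"z axis",S.T@M[:,2],o["ft_force"],o["joint_positions"],o["grip_width"],o["time"])
E
python3 tip.py
```

```text
tip in hole frame [0.0565 0.0003 0.0709] z axis [-0.3517  0.0004 -0.9361] [ 0.9804 -0.5172 -1.201 ] [ 0.4101  0.6504 -0.3418  1.1125  0.1665  1.7677 -1.6833] 0.0006595017658691645 21.6167
```

{"api": "jog_arm", "payload": {
  "steps": [
    [0, 0.0048, 0, 0.0113, 0, 0, 0],
    [0, 0.0048, 0, 0.0113, 0, 0, 0],
    [0, 0.0048, 0, 0.0113, 0, 0, 0],
    [0, 0.0048, 0, 0.0113, 0, 0, 0],
    [0, 0, 0, 0, 0, 0, 0]
  ]
}}

```text
time: 22.03
ee_pos: [0.6866, -0.1951, 0.3242]
eef_rot: [0.979, -0.105, -0.174, -0.019]
ft_force: [-0.2, 0.5, -0.0]
grip_width: 0.0005
grasp_force: 0.0
```

```bash
python3 tip.py
```

```text
tip in hole frame [ 0.059  -0.0003  0.0213] z axis [-0.3449 -0.0001 -0.9386] [-0.1516  0.5019 -0.0223] [ 0.4153  0.6756 -0.3403  1.1727  0.1753  1.6772 -1.6884] 0.0004920067769463682 22.0333
```

{"api": "jog_arm", "payload": {
  "steps": [
    [0, 0.0021, 0, 0.0056, 0, 0, 0],
    [0, 0.0021, 0, 0.0056, 0, 0, 0],
    [0, 0.0021, 0, 0.0056, 0, 0, 0],
    [0, 0.0005, 0, 0.0057, 0, 0, 0],
    [0, 0.0005, 0, 0.0057, 0, 0, 0],
    [0, 0.0005, 0, 0.0057, 0, 0, 0],
    [0, 0, 0, 0, 0, 0, 0]
  ]
}}

```text
time: 22.62
ee_pos: [0.6829, -0.1939, 0.2918]
eef_rot: [0.979, -0.105, -0.174, -0.019]
ft_force: [2.1, -0.7, 1.3]
grip_width: 0.0003
grasp_force: 1.4
```

```bash
python3 tip.py
```

```text
tip in hole frame [ 0.0553  0.0001 -0.0112] z axis [-0.3438  0.0001 -0.9391] [ 2.1145 -0.6979  1.3024] [ 0.4196  0.6884 -0.3401  1.2203  0.1799  1.6171 -1.6927] 0.0003151204901847491 22.6167
```

{"api": "jog_arm", "payload": {
  "steps": [
    [0, -0.0011, 0, 0.0048, 0, 0, 0],
    [0, -0.0011, 0, 0.0048, 0, 0, 0],
    [0, -0.0011, 0, 0.0048, 0, 0, 0],
    [0, -0.002, 0, 0.0045, 0, 0, 0],
    [0, -0.002, 0, 0.0045, 0, 0, 0],
    [0, 0, 0, 0, 0, 0, 0]
  ]
}}

```text
time: 23.12
ee_pos: [0.6679, -0.1909, 0.2726]
eef_rot: [0.979, -0.105, -0.174, -0.019]
ft_force: [0.8, 0.1, 0.8]
grip_width: 0.0004
grasp_force: 0.3
```

```bash
python3 tip.py
```

```text
tip in hole frame [ 0.0399 -0.0001 -0.0303] z axis [-0.3441 -0.0001 -0.9389] [0.7688 0.1452 0.827 ] [ 0.4304  0.6727 -0.343   1.2878  0.1794  1.5669 -1.6964] 0.00038113396282391795 23.1167
```

{"api": "jog_arm", "payload": {
  "steps": [
    [0, -0.002, 0, 0.004, 0, 0, 0],
    [0, -0.002, 0, 0.004, 0, 0, 0],
    [0, -0.001, 0, 0.001, 0, 0, 0],
    [0, 0, 0, 0, 0, 0, 0]
  ]
}}

```text
time: 23.45
ee_pos: [0.6608, -0.1893, 0.2666]
eef_rot: [0.979, -0.105, -0.173, -0.018]
ft_force: [0.0, -0.2, 0.2]
grip_width: 0.0004
grasp_force: 0.0
```

```bash
python3 tip.py
python3 - <<'E'
from h import *
shot("side","s5");crop("s5",300,140,360,200,10,"g5")
E
```

```text
tip in hole frame [ 0.0329 -0.0001 -0.0364] z axis [-0.3429 -0.0001 -0.9394] [ 0.0187 -0.1763  0.1609] [ 0.4354  0.6631 -0.3446  1.3167  0.1786  1.5467 -1.6978] 0.00044235960309219703 23.45
```

View pics/g5.png

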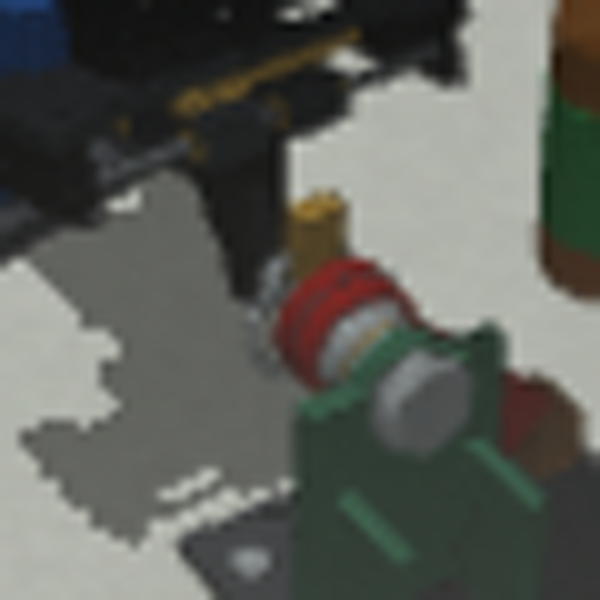

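The ring is now down around the stub (grey wire at (265,320)), the contact force is zero and the head sits upright. Retreating.

{"api": "jog_arm", "payload": {
  "steps": [
    [0, 0.01, 0, -0.01, 0, 0, 0],
    [0, 0.01, 0, -0.02, 0, 0, 0],
    [0, 0.01, 0, -0.03, 0, 0, 0],
    [0, 0.01, 0, -0.03, 0, 0, 0],
    [0, 0, 0, -0.03, 0, 0, 0],
    [0, 0, 0, -0.03, 0, 0, 0],
    [0, 0, 0, 0, 0, 0, 0],
    [0, 0, 0, 0, 0, 0, 0]
  ]
}}

```text
time: 24.17
ee_pos: [0.7488, -0.208, 0.3961]
eef_rot: [0.98, -0.105, -0.171, -0.018]
ft_force: [-0.0, -0.5, -0.3]
grip_width: 0.0008
grasp_force: 0.0
```

Run:
```python
from ov import *
np.set_printoptions(precision=3,suppress=True)
shot("side","s6");d=np.load("pics/s6.npy");im=cv2.imread("pics/s6.png")
S=frame(.5677,-.1691,.132,-12.2);Si=np.linalg.inv(S)
K,D,r,t=cam("side");M=cv2.Rodrigues(r)[0]
uv=np.array([(u,v) for v in range(135,200) for u in range(295,350)],float)
q=cv2.undistortPoints(uv.reshape(-1,1,2),K,D)[:,0]
dep=d[uv[:,1].astype(int),uv[:,0].astype(int)]
P=(np.c_[q,np.ones(len(q))]*dep[:,None]-t)@M;L=tf(Si,P)
k=(dep>0)&(L[:,0]>-.012)&(L[:,0]<.075)&(abs(L[:,1])<.035)&(L[:,2]>-.065)&(L[:,2]<.045)
for p,u in zip(L[k],uv[k]):
    print((p*1000).round().astype(int),u.astype(int),end=';')
print(env.get_obs()["ft_force"])
```

```text
[  1 -10  28] [332 159];[  1 -14  26] [333 159];[ 2  4 28] [329 160];[ 0  1 28] [330 160];[-2 -3 28] [331 160];[-5 -5 29] [332 160];[-6 -9 28] [333 160];[ -9 -12  29] [334 160];[-5  8 29] [329 161];[-8  6 31] [330 161];[-7  0 28] [331 161];[-11  -1  30] [332 161];[ -8 -13  23] [334 161];[-3  7 23] [329 162];[-9  6 27] [330 162];[-12   4  28] [331 162];[-10  -2  24] [332 162];[-11  -6  22] [333 162];[-10 -11  20] [334 162];[-1 10 18] [328 163];[-6  9 21] [329 163];[-9  6 22] [330 163];[-12   4  23] [331 163];[-10  -2  19] [332 163];[-8 -8 15] [333 163];[-11 -11  16] [334 163];[-3 11 15] [328 164];[-7 10 17] [329 164];[-8  6 16] [330 164];[-7 -9  9] [333 164];[ -9 -12   9] [334 164];[-3 11 10] [328 165];[-2  6  7] [329 165];[-12   8  15] [330 165];[-9 -3  8] [332 165];[ -6 -10   3] [333 165];[-10 -12   5] [334 165];[ -4 -21  -3] [335 165];[ 7  9 -3] [327 166];[-9 15 11] [328 166];[-4  7  4] [329 166];[-10   6   8] [330 166];[-11   3   8] [331 166];[-9 -3  3] [332 166];[ 8 13 -7] [326 167];[-1 15  1] [327 167];[ 1  9 -3] [328 167];[-6  8  1] [329 167];[  7  14 -10] [326 168];[-3 15 -3] [327 168];[ 0  9 -8] [328 168];[-6  8 -4] [329 168];[-6 22 -3] [326 169];[-7 18 -3] [327 169];[-5 12 -7] [328 169];[-6 22 -7] [326 170];[ -2  15 -13] [327 170];[ -7  14 -10] [328 170];[ -4  25 -13] [325 171];[ -5  26 -21] [325 173];[ -5  26 -27] [325 174];[ -5  26 -32] [325 175];[ -5  26 -37] [325 176];[ -8  23 -36] [326 176];[ -5  16 -41] [327 176];[ -9  19 -42] [327 177];[-11  16 -42] [328 177];[ 0.282 -0.608 -0.076]
```

```bash
python3 -c "
from plant import env
print(env.job_done())"
```

```text
the job is handed in; nothing more can be done
None
```

I handed in the job at about 24 s. The linchpin is pressed fully home in the stub's cross hole, the sprung ring is swung down and, as the last depth reading shows, hangs shut along the shank, the arm is clear, and none of the other things were touched; the hand-in gave no verdict.

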